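# Snap the cap onto the spice shaker and keep it pressed home

### The arm

A 6-joint arm with a two-finger parallel gripper is mounted at the origin on the work surface. World frame = base frame: x ahead of the robot, y to its left, z up, the work surface at z = 0. Lengths are in m, angles in rad, forces in N, time in s.
With the tool pointing down it reaches from about 0.2 to 0.875 m from the base axis. Payload 3.4 kg.
Tool frame: the origin (TCP) lies midway between the tips of the shut fingers; the grasp point (between the pads) lies r.grasp_offset behind it (r.grasp_offset is the distance from the TCP to the grasp point, in m); z points along the fingers, y is the line along which they close (so a half turn about z gives the same grasp; the last joint's range is limited). The gripper opens to 94 mm and grips with 3 to 60 N. Pads are 16 mm wide; open, the fingers measure 119 mm over their backs; the gripper's body (75 mm by 177 mm) begins 78 mm behind the grasp point.
Start: joints at [1.222, 0.276, 1.505, -0, 1.361, -0.121], TCP at [0.13, 0.56, 0.205] pointing down, gripper open.
Joint ranges: [-2.89, 2.89], [-0.75, 2.08], [0.22, 2.7], [-1.18, 4.32], [0.11, 2.71], [-2.7, 2.7]. Speed limits (rad/s): [2.57, 2.57, 3.14, 3.14, 3.14, 3.14].

### API

Orientations are given as a unit quaternion [w, x, y, z].
In Python, from station import r, effector, kin, get_image, workorder, read_time_s, read_joints, read_joint_velocities, read_tau, read_tool_pos, read_eef_rot, read_ft_force, read_moment, read_width, read_finger_force gives the robot as it stands. The module is installed in compiled form; this text tells all that it offers. Calls block until the motion is done:
- r.move_pose(position, orientation): joint-space move of the TCP to a pose.
- r.move_l(position, frame=None, feed=0.15, threshold=None): straight line of the TCP; frame=None keeps the orientation; feed is the mean speed in m/s. With threshold (N) it stops when the force on the tool has changed by that much, and returns True; else False.
- r.movej(angles): joint-space move.
- effector.grip(opening, squeeze=None): finger opening in m; squeeze is the grip in N (None keeps the last); returns when the fingers have stopped.
- r.dwell(seconds).
- kin.ik(position, orientation): joint angles nearest the present ones, or None.
- get_image(name): name is "scene" or "top" or "wrist"; returns a dict with "img" (384x512x3 uint8, blue, green, red), "camera_matrix" (3x3 intrinsics, pixels), "dist_coeffs" ([k1, k2, p1, p2, k3] as OpenCV has them; the pictures are not rectified), "T" (4x4, takes a point from camera to world coordinates); the wrist camera has in their place "tool_from_camera" (4x4, takes a point from camera to tool coordinates, whose origin is the TCP and whose axes are the flange's). Camera axes: x right, y down, z forward; pixel columns grow to the right and rows downward; lengths in m; the calibration is good to about 2 mm. A picture is of the moment at which its call begins: read the wrist's pose just before it. There is no depth.
A pose or a line that the arm cannot do raises r.PlanningError and nothing moves.
- workorder.hand_in(): hands the job in; it is judged then, once.
Readings, each from a call of its own:
- read_time_s(): time.
- read_joints(): joint angles.
- read_joint_velocities(): joint speeds.
- read_tau(): joint torques, N m.
- read_tool_pos(): TCP position.
- read_eef_rot(): TCP orientation.
- read_ft_force(): force on the tool from outside, world axes, zero at the start.
- read_moment(): the same for the moment, N m.
- read_width(): finger opening in m.
- read_finger_force(): force on a finger pad.
Only numpy, scipy, OpenCV 4.12 (cv2) and the standard library are available. Lean on these libraries where they do the work, as an engineer would, in place of code of your own. Each camera call takes 0.05 s, during which the arm holds its last target. There are 200 camera calls.

### The job

The glass spice shaker in its holder on the shelf has lost its cap: pick up the steel snap cap by its knob, lower it upright over the shaker's neck until you feel it rest on the little lugs, then press straight down until it clicks, and keep pressing after the click so that it is squeezed fully down against the springy seal. Finish while still holding the cap firmly pressed down with the gripper: do not let go or lift off at the end. Leave the other things on the shelf where they are.

Things in the scene. Friction and masses are not known exactly. Their poses are not given: they have to be found in the camera images.
- cap: Loose round stainless snap cap, 40 to 85 g, upright on the shelf, yaw of no matter. Origin: centre of its underside; z up its axis. Skirt 44 mm across; flat top (shoulder) at 25 mm; open below. A rounded lip inside, 5 mm thick, its middle 2.5 mm above the underside, leaves an opening of 33 mm; above it the inside is 39 mm wide, with its ceiling 21.5 mm above the underside.
- cap_knob (a point): Centre of the cap's plain round finger knob, 34 mm above the cap's underside. The knob is 22 mm across, 18 mm tall (25 to 43 mm above the underside), to be gripped from above; fingertips may bear on the shoulder around its foot to press.
- shaker: Glass spice shaker 54 mm across with a steel neck, fixed upright in the holder. Origin: centre of its underside, 5 to 20 mm above the shelf; z up its axis. Glass up to 54 mm, shoulder up to 63 mm, then the neck, 27 mm across, with a bevelled top edge at 88 mm.
- lugs (a point): Centre of four sprung steel lugs (balls 8 mm thick, 90 degrees apart, 37 mm over all) round the neck, 78 mm above the shaker's origin. Height of the cap's underside above the shaker's origin: meets the lugs at 80 mm; force peaks at 7 to 12 N near 77.5 and drops; snaps over near 75.5, pulling itself down with up to 9 N; rests near 71.5; pressed on, hard stop near 68.
- seal: Black springy sealing disc, 18 mm across, on top of the shaker's neck. Origin: centre of its upper face, 93.5 mm above the shaker's origin when free. It yields 4 mm straight down: about 1 N at the first touch, about 11 N when fully squeezed, then a hard stop. The cap's ceiling presses on it.
- holder: Grey resin cup screwed to the shelf that carries the shaker: 66 mm across, 45 mm tall, with a flat foot bar 100 mm by 30 mm by 4 mm. Origin: centre of its underside on the shelf.
- topper: Bystander: low stainless grill topper, 160 by 220 mm, 14 mm tall, with two side loops. Origin: centre of its underside.
- basket: Bystander: blue plastic basket, 180 by 240 mm, 100 mm tall. Origin: centre of its underside.
- spoon: Bystander: wooden spoon, about 280 mm long, lying along its x axis.
- jar: Bystander: closed amber glass jar 70 mm across, 100 mm tall. Origin: centre of its underside.
There are look-alikes about, which are no part of the job. Several things look just like the cap: the one meant starts nearest to the robot's base.

How it is judged:
By the outcome, as a careful person would: the job done as asked, in the order asked, and still so for the second after the job is handed in, while the arm keeps its last pose, push and grip.
It also fails if it takes over 54 s, if anything falls off the work surface, if the arm or the gripper's body presses on something with over 40 N, if the wrist force passes 120 N, or if a joint passes its speed limit or range.

## Working session

There is one attempt and no reset: what is moved stays moved. The work goes in short steps, each a Python script; the robot and the scene stay as the last script left them, time stands still between calls to the robot, and variables do not carry over. Pictures are saved under pics/ and viewed, at most 10 in all, crops included, and the job is handed in when it is done.

```bash
mkdir -p pics; python3 - <<'E'
from station import *
import cv2,numpy as np,pickle
print(r.grasp_offset, read_time_s(), read_tool_pos(), read_eef_rot(), read_width())
d={}
for n in("scene","top"):
    g=get_image(n); d[n]=g; cv2.imwrite(f"pics/{n}.png",g["img"]); print(n,g["camera_matrix"],g["dist_coeffs"],g["T"])
pickle.dump(d,open("d.pkl","wb"))
E
```

```text
0.0188 0.0 [0.12968472 0.55961093 0.20462803] [-1.88883292e-04  1.13647544e-01  9.93520734e-01 -8.66754181e-04] 0.09384131726489742
scene [[371.39411964   0.         254.05947604]
 [  0.         371.39411964 194.15552922]
 [  0.           0.           1.        ]] [0.02261198 0.         0.         0.         0.        ] [[-0.80704915  0.39490094 -0.43900447  1.14602767]
 [ 0.59045618  0.53245602 -0.60650812  0.79671954]
 [-0.00576005 -0.74869476 -0.66288987  0.91122799]
 [ 0.          0.          0.          1.        ]]
top [[393.30652134   0.         258.20967235]
 [  0.         393.30652134 198.37534415]
 [  0.           0.           1.        ]] [0.02926234 0.         0.         0.         0.        ] [[ 0.01897839 -0.98410553  0.17656763  0.38599614]
 [-0.99965051 -0.0219275  -0.0147661   0.04646812]
 [ 0.01840309 -0.17622568 -0.98417775  1.22486366]
 [ 0.          0.          0.          1.        ]]
```

View pics/scene.png

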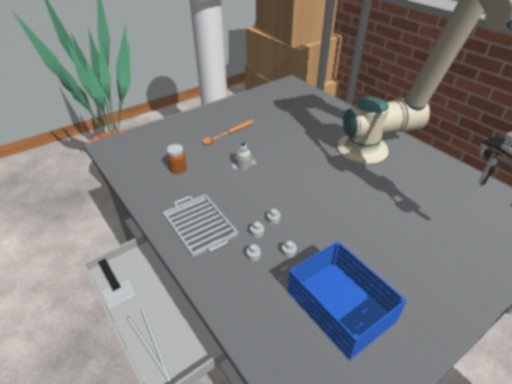

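View pics/top.png

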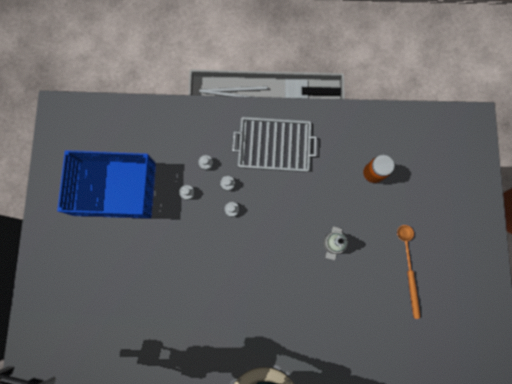

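The scene image shows four caps, at about (274,215), (257,229), (289,247) and (254,252), with the shaker at (243,155). In the top view the caps are at (232,209), (228,184), (187,192) and (206,162), and the shaker is at (337,242). The base is at the bottom, near (265,375), so the nearest cap looks like (232,209).

```bash
cat >h.py <<'E'
import cv2,numpy as np
def ray(g,uv,T=None):
    T=g["T"] if T is None else T
    p=cv2.undistortPoints(np.float64([[uv]]),g["camera_matrix"],g["dist_coeffs"])[0,0]
    return T[:3,3],T[:3,:3]@np.r_[p,1]
def onz(g,uv,z,T=None):
    o,d=ray(g,uv,T); return o+d*(z-o[2])/d[2]
def tri(rs):
    A=0;b=0
    for o,d in rs:
        d=d/np.linalg.norm(d);P=np.eye(3)-np.outer(d,d);A=A+P;b=b+P@o
    return np.linalg.solve(A,b)
def proj(g,p,T=None):
    T=np.linalg.inv(g["T"] if T is None else T)
    return cv2.projectPoints(np.float64([p]),cv2.Rodrigues(T[:3,:3])[0],T[:3,3],g["camera_matrix"],g["dist_coeffs"])[0][0,0]
E
python3 - <<'E'
from h import *
import pickle
d=pickle.load(open("d.pkl","rb"))
for uv in[(232,209),(228,184),(187,192),(206,162)]:
    p=onz(d["top"],uv,.03); print(uv,p,np.hypot(*p[:2]),proj(d["scene"],p))
print("shaker",onz(d["top"],(339,241),.1),proj(d["scene"],onz(d["top"],(339,241),.1)), tri([ray(d["top"],(340,241)),ray(d["scene"],(243,147))]))
for n,(u,v) in {"top":(340,240),"scene":(243,155)}.items():
    cv2.imwrite(f"pics/c_{n}.png",cv2.resize(d[n]["img"][v-30:v+30,u-40:u+40],None,fx=6,fy=6,interpolation=cv2.INTER_CUBIC))
a=[cv2.imread(f"pics/c_{n}.png") for n in("top","scene")]
cv2.imwrite("pics/both.png",cv2.resize(np.hstack(a),(800,300)))
E
```

```text
(232, 209) [0.56546494 0.1083103  0.03      ] 0.5757444947799051 [273.90712738 213.06177219]
(228, 184) [0.64356801 0.12310523 0.03      ] 0.6552363564890784 [257.99228876 225.59120727]
(187, 192) [0.61543192 0.24839862 0.03      ] 0.6636703461957778 [289.46653966 245.32056092]
(206, 162) [0.7123119 0.1940608 0.03     ] 0.7382735519578093 [253.81903721 248.7821388 ]
shaker [ 0.46925175 -0.20356084  0.1       ] [243.81214641 144.53889492] [ 0.47004183 -0.20930367  0.085837  ]
```

View pics/both.png

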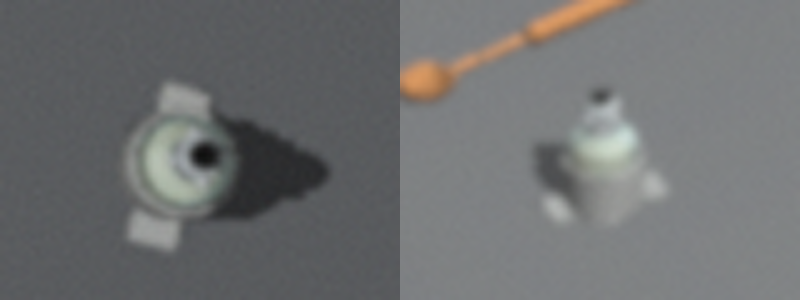

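The two crops show the black seal on the neck in both views, at full-image pixels of about (340.6,240.8) in top and (243.2,144) in scene. Next I look from close by with the wrist camera.

```bash
python3 - <<'E'
from h import *
from station import *
import pickle
from scipy.spatial.transform import Rotation as R
d=pickle.load(open("d.pkl","rb"))
S=tri([ray(d["top"],(340.6,240.8)),ray(d["scene"],(243.2,144))]);print("seal",S)
w=[]
def look(p):
    r.move_pose(p,[0,0,1,0])
    q=read_eef_rot();T=np.eye(4);T[:3,:3]=R.from_quat([q[1],q[2],q[3],q[0]]).as_matrix();T[:3,3]=read_tool_pos()
    g=get_image("wrist");g["T"]=T@g["tool_from_camera"];w.append(g)
look([.565,.108,.22]);print(w[0]["T"],w[0]["camera_matrix"])
look([.53,.108,.22])
look([S[0],S[1],.25]);look([S[0]-.04,S[1],.25])
pickle.dump(w,open("w.pkl","wb"))
for i,p in enumerate([(.565,.108,.034)]*2+[S]*2): print(proj(w[i],p))
cv2.imwrite("pics/w.png",cv2.resize(np.vstack([np.hstack([w[0]["img"],w[1]["img"]]),np.hstack([w[2]["img"],w[3]["img"]])]),(800,600)))
print(read_time_s(),read_ft_force())
E
```

```text
seal [ 0.46961445 -0.2077897   0.10045957]
[[-7.06110275e-04  9.67345832e-01  2.53459154e-01  4.90339564e-01]
 [ 9.99999746e-01  6.58922307e-04  2.71066747e-04  1.10196725e-01]
 [ 9.52053972e-05  2.53459281e-01 -9.67346052e-01  3.98761530e-01]
 [ 0.00000000e+00  0.00000000e+00  0.00000000e+00  1.00000000e+00]] [[303.79262489   0.         254.16883527]
 [  0.         303.79262489 184.47150461]
 [  0.           0.           1.        ]]
[252.30258119 167.94185687]
[252.46636026 195.91139903]
[252.1910204 173.936632 ]
[251.94112806 208.76343967]
4.3167 [0.09912115 0.55047134 0.22749578]
```

View pics/w.png

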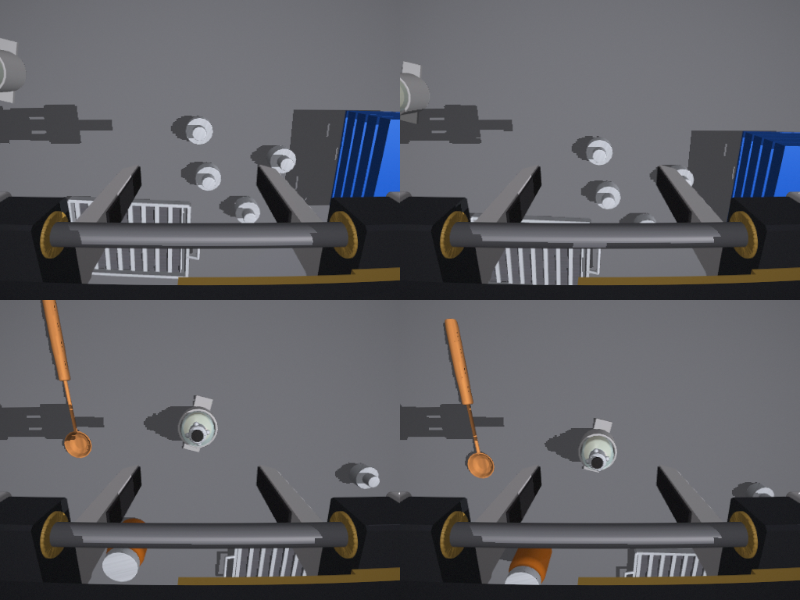

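The wrist views show the nearest cap at about (255,166) in view 1 and (255,195) in view 2. The seal is at about (252,173) and (252,207) in views 3 and 4. All four agree with the predicted pixels, so I refine them now.

```bash
python3 - <<'E'
from h import *
import pickle
w=pickle.load(open("w.pkl","rb"))
def blob(m,near):
    n,l,s,c=cv2.connectedComponentsWithStats(m.astype(np.uint8))
    k=1+np.argmin(np.hypot(*(c[1:]-near).T)+1e3*(s[1:,4]<30)); x=np.argwhere(l==k)[:,::-1].astype(np.float32)
    return c[k],s[k]
cen=[]
for i,n in((2,(252,174)),(3,(252,208))):
    g=cv2.cvtColor(w[i]["img"],cv2.COLOR_BGR2GRAY)
    c,s=blob(g<60,n);print("seal",c,s);cen.append(ray(w[i],c))
print("seal tri",tri(cen)); 
for o,d in cen: print(o+d*(tri(cen)[2]-o[2])/d[2])
out=[]
for i,n in((0,(255,167)),(1,(255,195))):
    u,v=n;c=w[i]["img"][v-25:v+25,u-33:u+33]
    out.append(cv2.resize(c,None,fx=6,fy=6,interpolation=cv2.INTER_NEAREST))
    g=cv2.cvtColor(w[i]["img"],cv2.COLOR_BGR2GRAY);print(g[v-20:v+26:3,u-24:u+25:3])
cv2.imwrite("pics/cap.png",np.hstack(out))
E
```

```text
seal [251.96491228 173.30994152] [245 166  15  16 171]
seal [251.67484663 207.95705521] [245 201  14  15 163]
seal tri [ 0.46937624 -0.208082    0.09834502]
[ 0.46937666 -0.20805323  0.09834502]
[ 0.46937583 -0.20811076  0.09834502]
[[118 119 118 118 118 117 118 118 117 118 119 118 118 120 118 117 118]
 [105  69  69  70  68  72  98 102  97 116 123 119 118 118 118 120 119]
 [ 68  68  69  68  83 123 199 198 199 202 201 117 123 118 119 118 119]
 [ 69  68  69  72 196 195 198 201 202 199 198 196 188 118 117 120 118]
 [ 69  69  67 144 194 196 196 198 201 200 196 202 199 109 118 120 118]
 [ 70  68  69 114 113 114  98 102 112 131 185 202 197 201 118 119 119]
 [ 69  68  76 114 114 106 184 203 207 205 190 198 197 194 120 118 119]
 [ 69  70  86 111 114 126 199 205 204 207 207 175 199 194 119 119 117]
 [ 69  69  75 112 111 143 198 200 201 205 201 180 195 193 119 119 117]
 [ 68  69  71 116 113 121 200 198 204 201 206 200 195 179 119 118 119]
 [ 70  68  69  95 199 202 185 199 202 199 184 194 196 119 119 119 118]
 [118 119 119  70 147 201 198 196 200 197 198 194 131 118 119 119 118]
 [119 119 118 1
[... 706 characters left out ...]
 72 112 113 104 128 202 207 207 146 198 198 200 118 119 119]
 [ 68  70  71 111 114 114 201 203 202 207 212 197 199 195 119 117 119]
 [ 68  70  69 114 113 134 196 203 202 205 202 180 195 182 119 118 117]
 [ 71  70  69 115 113 122 200 198 203 203 205 199 196 150 119 119 118]
 [118 119 118  71 199 202 186 198 203 199 202 192 175 118 118 119 119]
 [119 120 118 118 120 180 198 194 202 196 199 148 119 120 120 118 119]
 [119 119 118 118 119 119 119 129 148 119 119 118 120 116 118 118 118]
 [118 118 118 117 119 119 118 119 119 118 119 117 118 120 118 119 118]
 [119 118 119 119 118 118 119 119 119 119 118 120 118 119 119 120 119]
 [119 119 118 119 118 119 118 118 118 119 119 118 118 119 120 119 118]]
```

View pics/cap.png

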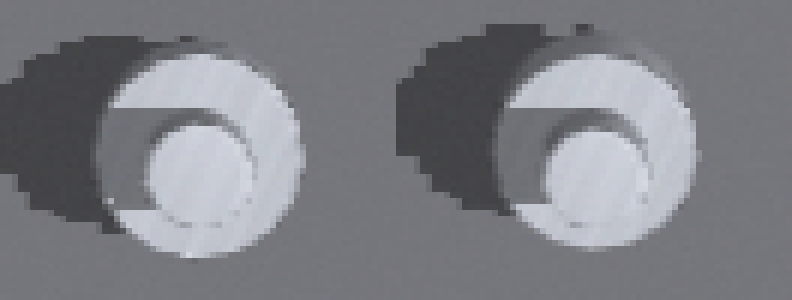

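```bash
python3 - <<'E'
from h import *
from station import *
import pickle
w=pickle.load(open("w.pkl","rb"))
K=[onz(w[0],(254.9,171.1),.043),onz(w[1],(255.3,198.9),.043),onz(w[0],(254.7,167.4),.025),onz(w[1],(255.1,194.6),.025)]
print(np.round(K,4), [onz(w[i],c,.099) for i,c in((2,(251.96,173.3)),(3,(251.67,207.96)))])
print("tri",tri([ray(w[0],(254.9,171.1)),ray(w[1],(255.3,198.9))]))
p=np.mean(K,0); q=[0,0,1,0]
assert np.ptp(np.array(K)[:,:2],axis=0).max()<.004
effector.grip(.036,10)
r.move_pose([p[0],p[1],.10],q); r.move_l([p[0],p[1],.034],q,feed=.08)
print(read_tool_pos(),read_ft_force())
hit=r.move_l([p[0],p[1],.022],feed=.015,threshold=2.5)
z=read_tool_pos();print("hit",hit,z,read_ft_force())
r.move_l([p[0],p[1],z[2]+.0008],feed=.02)
effector.grip(.0,40); print("w",read_width(),read_finger_force(),read_tool_pos(),read_ft_force(),read_time_s())
E
```

```text
[[0.567  0.1112 0.043 ]
 [0.5661 0.1115 0.043 ]
 [0.5661 0.111  0.025 ]
 [0.566  0.1113 0.025 ]] [array([ 0.46921907, -0.2080542 ,  0.099     ]), array([ 0.46915213, -0.2081106 ,  0.099     ])]
tri [0.56899179 0.11137493 0.03378874]
[0.56683299 0.11126881 0.0344436 ] [ 0.92331817  0.02386283 -0.3282021 ]
hit True [0.56625433 0.11122552 0.02526268] [-0.6487618  -0.58034392  3.85398009]
w 0.020995395856019002 39.99932527542114 [0.56612902 0.11124044 0.02585993] [ 0.77979653  0.44947792 -0.04309796] 8.9417
```

```bash
python3 - <<'E'
from h import *
from station import *
q=[0,0,1,0]
p=read_tool_pos(); r.move_l([p[0],p[1],.16],feed=.15)
r.move_pose([.4693,-.2081,.155],q); r.dwell(.2)
print(read_tool_pos(),read_eef_rot(),read_width(),read_ft_force(),read_time_s())
g=get_image("wrist")["img"];s=get_image("scene")["img"];
a=cv2.resize(g[100:260,180:340],(400,400));b=cv2.resize(s[100:180,203:283],(400,400),interpolation=cv2.INTER_CUBIC)
cv2.imwrite("pics/over.png",np.hstack([a,b]))
E
```

```text
[ 0.46986533 -0.20717463  0.15500798] [ 9.91693265e-05 -8.82378115e-04  9.99999603e-01  7.77820338e-05] 0.021145832641660926 [-0.0351914   0.29174961 -1.24776463] 11.4417
```

View pics/over.png

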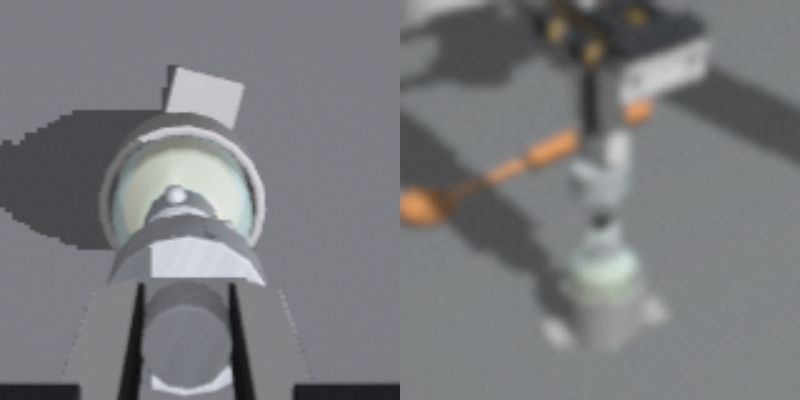

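The cap is held at the knob and hangs straight over the shaker's neck, with the shaker centred below it in both views. I descend with force guarding.

```bash
python3 - <<'E'
from h import *
from station import *
t=np.array([.4693,-.2081]); 
e=np.mean([read_tool_pos()[:2] for _ in range(10)],0)-t; print("err",e)
c=t-e
r.move_l([*c,.125],feed=.06); print(read_tool_pos(),read_ft_force())
hit=r.move_l([*c,.100],feed=.015,threshold=2.5)
print(hit,read_tool_pos(),read_ft_force(),read_moment(),read_width(),read_time_s())
r.dwell(.3);print(read_tool_pos(),read_ft_force(),read_moment())
E
```

```text
err [0.00041103 0.00073098]
[ 0.46887355 -0.20891231  0.12479228] [ 0.05300437 -0.10815269 -1.10700294]
True [ 0.46886076 -0.20887476  0.11215744] [ 0.78240713 -0.55553709  3.17197314] [ 0.0126861  -0.05832161  0.00939828] 0.020813215997671986 13.125
[ 0.46875402 -0.20885361  0.11213927] [-0.88864124 -0.22452542  3.27741686] [-0.11458733 -0.11477745 -0.00636695]
```

The contact puts the cap's underside about 6.6 mm above where the lugs would be with the shaker origin at zero. That fits the allowed 5 to 20 mm and the seal height I measured, so the cap is resting on the lugs. Now I press.

```bash
python3 - <<'E'
from h import *
from station import *
c=[.46889,-.20883]
for z in np.arange(.1112,.096,-.001):
    hit=r.move_l([*c,z],feed=.012,threshold=22)
    f=read_ft_force();print(hit,np.round(z,4),np.round(read_tool_pos(),4),np.round(f,1),round(read_time_s(),2))
    if hit or f[2]>24: break
r.dwell(.3);print(read_tool_pos(),read_ft_force(),read_moment(),read_width(),read_finger_force())
E
```

```text
False 0.1112 [ 0.4692 -0.209   0.1118] [0.2 0.6 6. ] 13.68
False 0.1102 [ 0.4693 -0.2091  0.1109] [-0.1 -1.2  6.3] 13.93
False 0.1092 [ 0.4691 -0.209   0.1096] [-0.1 -0.1  5.1] 14.18
False 0.1082 [ 0.4689 -0.2089  0.108 ] [ 0.1 -0.4  0.7] 14.43
False 0.1072 [ 0.4685 -0.2087  0.106 ] [ 1.7 -1.2 -6.2] 14.68
False 0.1062 [ 0.4684 -0.2086  0.105 ] [  2.8  -2.  -12.3] 14.93
False 0.1052 [ 0.4684 -0.2086  0.1046] [ 0.7 -1.7 -8.9] 15.18
False 0.1042 [ 0.4686 -0.2086  0.1042] [-0.1 -0.7 -7.3] 15.43
False 0.1032 [ 0.4687 -0.2087  0.1037] [ 0.1 -1.1 -1.7] 15.68
False 0.1022 [ 0.4688 -0.2087  0.103 ] [-1.7  0.3  4.2] 15.93
False 0.1012 [ 0.4688 -0.2087  0.102 ] [-2.8  1.2  6.9] 16.18
False 0.1002 [ 0.4688 -0.2087  0.1012] [-3.3  1.4  9.8] 16.43
False 0.0992 [ 0.4688 -0.2087  0.1005] [-3.3  1.7 10.8] 16.68
False 0.0982 [ 0.4689 -0.2087  0.1004] [-6.1  2.8 15.6] 16.93
False 0.0972 [ 0.4689 -0.2088  0.1002] [-6.8  3.3 21.5] 17.18
False 0.0962 [ 0.4689 -0.2088  0.1001] [-7.4  4.  26.8] 17.43
[ 0.46896285 -0.20878465  0.10011638] [-7.61527328  3.87017476 25.80289079] [0.75764074 1.43754596 0.03978947] 0.021285776295524673 40.010488629341125
```

```bash
python3 - <<'E'
from station import *
r.dwell(.8);print(read_tool_pos(),read_ft_force(),read_time_s())
print(workorder.hand_in())
E
```

```text
[ 0.46893058 -0.20877125  0.10011274] [-7.36514012  3.59487925 25.84210755] 18.525
the job is handed in; nothing more can be done
None
```

The cap rested on the lugs, clicked on and was pressed to the hard stop, and I handed the job in at 18.5 s with the gripper still holding it down at about 26 N.

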